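# Pack the trimming kit into the potter's caddy

### The arm

A 7-joint arm with a two-finger parallel gripper is mounted at the origin on a cart in front of the work surface, level with it; the furniture and walls round the work are solid. World frame = base frame: x ahead of the robot, y to its left, z up, the work surface at z = 0. Lengths are in m, angles in rad, forces in N, time in s.
With the tool pointing down it reaches from about 0.4 to 0.925 m from the base axis. Payload 5.6 kg.
Tool frame: the origin (TCP) lies at the centre of the arm's flange, where the gripper is bolted on; the fingertips stand 173 mm ahead of it and the grasp point (between the pads) lies 155 mm ahead of it; z points along the fingers, y is the line along which they close (so a half turn about z gives the same grasp; the last joint's range is limited). The gripper opens to 85 mm and grips with 20 to 120 N. Pads are 22 mm wide; open, the fingers measure 114 mm over their backs; the gripper's body (76 mm by 85 mm) begins 54 mm behind the grasp point. The pads swing forward as they close: fully open they stand 13 mm farther back than shut.
Start: joints at [-1.341, 0.468, -0.012, 1.603, 0.006, 1.071, -0.056], TCP at [0.175, 0.626, 0.405] pointing down, gripper open.
Joint ranges: [-2.53, 2.53], [-0.31, 2.02], [-1.57, 1.55], [0.28, 2.44], [-1.29, 4.43], [0.15, 1.84], [-2.92, 2.92]. Speed limits (rad/s): [2.57, 2.57, 3.14, 3.14, 3.14, 3.14, 3.14].

### API

Orientations are given as [roll, pitch, yaw] about the fixed x, y, z axes, in that order (R = Rz(yaw) Ry(pitch) Rx(roll)).
In Python, from cell import r, camrig, job_done gives the robot as it stands (r), with the cameras (camrig) and the job as plain functions.
- The arm moves only by the shell command python3 inch.py 'ROWS' [OPENING]. ROWS is a JSON list of rows, 1 to 12 of them, each of 6 numbers: dx, dy, dz in m, then a rotation vector rx, ry, rz in rad; each row shifts and turns the commanded pose from where the row before left it, along the tool's axes as they then stand; what a row does not reach is not made up. A row lasts 1/12 s, in which the tool goes at most 0.0417 m and 0.125 rad, less where a joint would pass 70% of its speed; a pose out of reach is approached as far as the arm can. OPENING is the finger opening in m, set as the command begins (- or left out keeps the last). The fingers move at their own pace and stop on an object; the grip force is fixed at half the most. Time passes only in rows, so rows that do not move let the fingers close. It prints the time, the measured TCP pose, the force, the opening and the grip force at its end.
- r.get_state(): the state, without advancing time (a new reading comes with each control period).
- camrig.snapshot(name): name is "scene" or "side" or "wrist"; returns the picture (480x640x3 uint8, blue, green, red); there is no depth.
- camrig.camera_model(name): a dict with "mtx" (3x3 intrinsics, pixels), "T" (4x4, takes a point from camera to world coordinates); the wrist camera has in their place "hand_eye" (4x4, takes a point from camera to tool coordinates, whose origin is the TCP and whose axes are the flange's). Camera axes: x right, y down, z forward; pixel columns grow to the right and rows downward; lengths in m; the calibration is good to about 2 mm. A picture is of the moment at which its call begins: read the wrist's pose just before it. camera_model takes no time and is no camera call.
- job_done(): hands the job in; it is judged then, once.
The state is a dict: "clock": time; "joints": joint angles; "joint_velocities": joint speeds; "joint_torque": joint torques, N m; "tcp_pos": TCP position; "ee_rot": TCP orientation; "wrist_force": force on the tool from outside, world axes, zero at the start; "torque": the same for the moment, N m; "finger_gap": finger opening in m; "finger_force": force on a finger pad.
Only numpy, scipy, OpenCV 4.12 (cv2) and the standard library are available. Lean on these libraries where they do the work, as an engineer would, in place of code of your own. Each camera call takes 0.05 s, during which the arm holds its last target. There are 200 camera calls.

### The job

Pack the trimming kit into the wooden caddy: lay the wire-loop tool flat in the blue trough, the brown wooden modelling stick flat in the yellow one and the black rubber kidney flat in the green one, and stand the little brass tube cutter upright in the red one. Leave the red-handled needle tool and the brown clay offcut lying where they are.

Things in the scene. Friction and masses are not known exactly. Their poses are not given: they have to be found in the camera images.
- loop_tool: pottery loop tool, lying (like all the loose things) on a fixed grey board 18 mm thick: light wooden handle, steel wire loop at one end, 21 x 171 x 12 mm, about 25 g. Origin: centre of the underside; y along it. Handle from y = -45 to +86 mm, up to 14 mm wide, 12 mm high; loop from y = -86 to -45 mm, 20 mm wide, 4 to 8 mm up. Grip 10 mm to +y of the origin. Goes to the blue trough.
- modelling_stick: blunt brown wooden modelling stick, round and slightly tapered, 12 x 95 x 11 mm, about 20 g. Origin: centre of the underside; y along it. Goes to the yellow trough.
- rubber_kidney: dark grey-black oval rubber kidney lying flat, 22 x 40 x 8 mm, about 30 g. Origin: centre of the underside; y along its 40 mm length. Goes to the green trough.
- brass_cutter: short brass tube used as a hole cutter, standing upright, 13 mm diameter, 29 mm high, about 30 g. Origin: centre of the underside; z along the tube. Goes upright to the red trough.
- needle_tool_red: look-alike to leave alone: needle tool with a thin red handle and a needle, no loop, 8 x 157 x 8 mm, loose. Origin: centre of the underside; y along it.
- clay_offcut: look-alike to leave alone: dark brown flat bar of leather-hard clay, 27 x 64 x 10 mm, loose. Origin: centre of the underside; y along it.
- blue_trough: blue plastic trough, fixed, open on top, 72 x 206 mm outside, 66 x 200 inside, walls and floor 3 mm, 22 mm high; one of four alike, side by side in changing order in a fixed wooden caddy (308 x 226 mm, rim 40 mm high). Origin: centre of the underside, 18 mm above the table (inner floor 21 mm above the table); x across, y along the trough, z up. Place for the loop tool.
- yellow_trough: yellow plastic trough, fixed, open on top, 72 x 206 mm outside, 66 x 200 inside, walls and floor 3 mm, 22 mm high; one of four alike, side by side in changing order in a fixed wooden caddy (308 x 226 mm, rim 40 mm high). Origin: centre of the underside, 18 mm above the table (inner floor 21 mm above the table); x across, y along the trough, z up. Place for the modelling stick.
- green_trough: green plastic trough, fixed, open on top, 72 x 206 mm outside, 66 x 200 inside, walls and floor 3 mm, 22 mm high; one of four alike, side by side in changing order in a fixed wooden caddy (308 x 226 mm, rim 40 mm high). Origin: centre of the underside, 18 mm above the table (inner floor 21 mm above the table); x across, y along the trough, z up. Place for the rubber kidney.
- red_trough: red plastic trough, fixed, open on top, 72 x 206 mm outside, 66 x 200 inside, walls and floor 3 mm, 22 mm high; one of four alike, side by side in changing order in a fixed wooden caddy (308 x 226 mm, rim 40 mm high). Origin: centre of the underside, 18 mm above the table (inner floor 21 mm above the table); x across, y along the trough, z up. Place for the brass tube.

How it is judged:
By the outcome, as a careful person would: the job done as asked, in the order asked, and still so for the second after the job is handed in, with the robot touching nothing.
It also fails if it takes over 109 s, if anything falls off the work surface, if the arm or the gripper's body presses on something with over 40 N, if the wrist force passes 120 N, or if a joint passes its speed limit or range.

## Working session

There is one attempt and no reset: what is moved stays moved. The work goes in short steps, Python scripts to look and compute and a shell command to move; the robot and the scene stay as the last step left them, time stands still between calls to the robot, and variables do not carry over. Pictures are saved under pics/ and viewed, at most 14 in all, crops included, and the job is handed in when it is done.

```bash
ls; mkdir -p pics; python3 - <<'E'
from cell import r, camrig, job_done
import cv2
for n in("scene","side"):
    cv2.imwrite(f"pics/{n}0.png",camrig.snapshot(n))
s=r.get_state();print(s)
for n in("scene","side","wrist"):print(n,camrig.camera_model(n))
E
```

```text
cell.py
inch.py
pics
{'clock': 0.1, 'joints': array([-1.34100098,  0.46830703, -0.01163281,  1.60354404,  0.00600006,
        1.07139538, -0.0562941 ]), 'joint_velocities': array([-1.98885996e-04, -2.64682539e-03, -9.32661112e-04, -1.37244512e-03,
        9.06929091e-05,  4.88461742e-04,  1.17604101e-03]), 'joint_torque': array([ 1.15819163e-03, -5.33515406e+01,  2.15839612e-02, -2.51965231e+01,
        1.14678082e-02,  4.22331927e-03, -3.73465593e-05]), 'tcp_pos': array([0.17509318, 0.6257359 , 0.40381656]), 'ee_rot': array([-3.13997689e+00,  1.02997786e-04,  2.86876571e+00]), 'wrist_force': array([ 0.02162955,  0.04461852, -0.60485507]), 'torque': array([-0.00670914,  0.051245  ,  0.01562569]), 'finger_force': 0.0, 'finger_gap': 0.08544694393453281}
scene {'mtx': array([[439.42239878,   0.        , 320.39475273],
       [  0.        , 439.42239878, 240.59274962],
       [  0.        ,   0.        ,   1.        ]]), 'T': array([[ 0.73988715, -0.3987251 ,  0.54183513,  0.07010821],
       [-0.67272216, -0.44265381,  0.59287647, -0.56554449],
       [ 0.00345065, -0.80316617, -0.59574
[... 323 characters left out ...]
[-0.1911886 ,  0.59803721, -0.77833053,  0.66130784],
       [ 0.00225709, -0.79268802, -0.60962334,  0.61671976],
       [ 0.        ,  0.        ,  0.        ,  1.        ]])}
wrist {'mtx': array([[396.74179693,   0.        , 319.16832677],
       [  0.        , 396.74179693, 245.42924597],
       [  0.        ,   0.        ,   1.        ]]), 'hand_eye': array([[-5.98006110e-04, -9.59452312e-01, -2.81870366e-01,
         7.17789984e-02],
       [ 9.99999625e-01, -3.97104372e-04, -7.69868719e-04,
        -4.05706448e-04],
       [ 6.26720368e-04, -2.81870720e-01,  9.59452190e-01,
         3.09005578e-02],
       [ 0.00000000e+00,  0.00000000e+00,  0.00000000e+00,
         1.00000000e+00]])}
```

View pics/scene0.png

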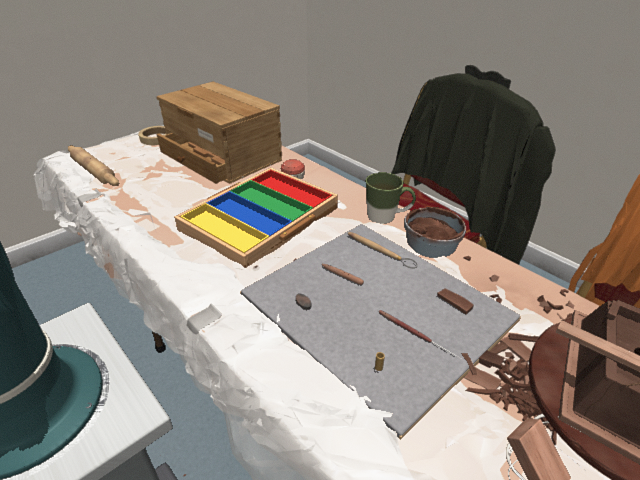

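View pics/side0.png

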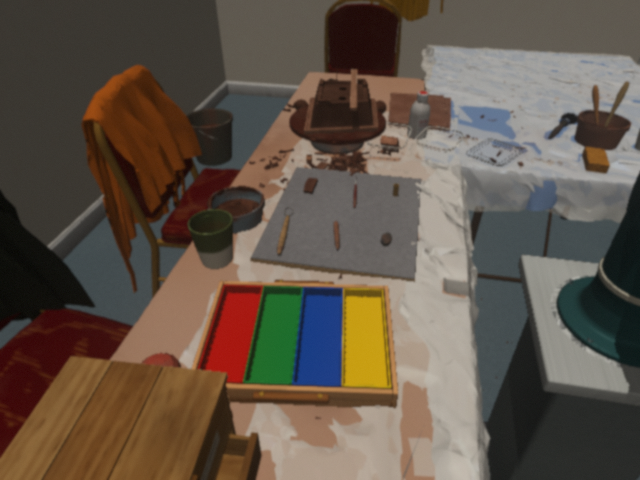

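The scene view shows the loop tool at (350,235)–(416,264), stick at (323,265)–(362,283), kidney at (303,301), and cutter base at (379,369). The needle tool is at (380,312)–(460,357) and the clay at (455,300). In the side view the troughs run red, green, blue, yellow from left to right, with corners near (222,285), (390,290), (395,397) and (205,385).

```bash
cat > h.py <<'E'
import numpy as np, cv2
from cell import r, camrig, job_done
from scipy.spatial.transform import Rotation as R
def tcp():
    s=r.get_state(); T=np.eye(4); T[:3,:3]=R.from_euler('xyz',s['ee_rot']).as_matrix(); T[:3,3]=s['tcp_pos']; return T
def unproj(name,px,z,T=None):
    c=camrig.camera_model(name); T=c['T'] if name!='wrist' else (tcp() if T is None else T)@c['hand_eye']
    d=T[:3,:3]@np.linalg.inv(c['mtx'])@np.array([px[0],px[1],1.]); o=T[:3,3]
    return o+d*(z-o[2])/d[2]
def delta(p,yaw=None):
    "TCP displacement in tool axes to point p (tcp) and turn about tool z to closing-line yaw"
    T=tcp(); d=T[:3,:3].T@(np.array(p)-T[:3,3]); rz=None
    if yaw is not None:  # yaw = world direction of tool y axis (mod pi)
        y=T[:3,1]; a=np.arctan2(y[1],y[0]); w=(yaw-a+np.pi/2)%np.pi-np.pi/2; rz=-w
    return d.round(4),rz
E
python3 - <<'E'
from h import *
for n,p,z in [("loopA",(350,235),.024),("loopB",(416,264),.024),("stA",(323,265),.024),("stB",(362,283),.024),("kid",(303,301),.024),("cutbase",(379,369),.02),("ndA",(380,312),.022),("ndB",(460,357),.022),("clay",(455,300),.025)]:
    print(n,unproj("scene",p,z).round(3))
for n,p,z in [("loopA",(281,252),.024),("loopB",(289,210),.024),("kid",(386,239),.024),("c1",(222,285),.04),("c2",(390,290),.04),("c3",(397,397),.04),("c4",(200,385),.04),("RG",(262,290),.04),("GB",(303,290),.04),("BY",(343,291),.04),("RGn",(246,384),.04),("GBn",(297,386),.04),("BYn",(346,387),.04)]:
    print(n,unproj("side",p,z).round(3))
E
```

```text
loopA [ 0.638 -0.039  0.024]
loopB [ 0.665 -0.196  0.024]
stA [ 0.526 -0.075  0.024]
stB [ 0.545 -0.163  0.024]
kid [ 0.431 -0.125  0.024]
cutbase [ 0.424 -0.313  0.02 ]
ndA [ 0.515 -0.235  0.022]
ndB [ 0.535 -0.384  0.022]
clay [ 0.635 -0.307  0.025]
loopA [ 0.634 -0.042  0.024]
loopB [ 0.657 -0.193  0.024]
kid [ 0.429 -0.127  0.024]
c1 [0.707 0.089 0.04 ]
c2 [0.408 0.044 0.04 ]
c3 [0.38  0.261 0.04 ]
c4 [0.661 0.296 0.04 ]
RG [0.632 0.088 0.04 ]
GB [0.561 0.074 0.04 ]
BY [0.49  0.062 0.04 ]
RGn [0.597 0.281 0.04 ]
GBn [0.523 0.27  0.04 ]
BYn [0.454 0.258 0.04 ]
```

```bash
M='[-0.0245,-0.0272,-0.0048,0,0,0]'; python3 inch.py '[[-0.0245,-0.0272,-0.0048,0,0,0],[-0.0245,-0.0272,-0.0048,0,0,0],[-0.0245,-0.0272,-0.0048,0,0,0],[-0.0245,-0.0272,-0.0048,0,0,0],[-0.0245,-0.0272,-0.0048,0,0,0],[-0.0245,-0.0272,-0.0048,0,0,0],[-0.0245,-0.0272,-0.0048,0,0,0],[-0.0245,-0.0272,-0.0048,0,0,0],[-0.0245,-0.0272,-0.0048,0,0,0],[-0.0245,-0.0272,-0.0048,0,0,0]]'
```

```text
clock: 0.93
tcp_pos: [0.3381, 0.2961, 0.4527]
ee_rot: [-3.141, -0.0, 2.869]
wrist_force: [0.8, 0.6, 0.4]
finger_gap: 0.0851
finger_force: 0.0
```

```bash
python3 inch.py '[[-0.0245,-0.0272,-0.0048,0,0,0],[-0.0245,-0.0272,-0.0048,0,0,0],[-0.0245,-0.0272,-0.0048,0,0,0],[-0.0245,-0.0272,-0.0048,0,0,0],[-0.0245,-0.0272,-0.0048,0,0,0],[-0.0245,-0.0272,-0.0048,0,0,0],[-0.0245,-0.0272,-0.0048,0,0,0],[-0.0245,-0.0272,-0.0048,0,0,0],[-0.0245,-0.0272,-0.0048,0,0,0],[-0.0245,-0.0272,-0.0048,0,0,0],[0,0,0,0,0,0],[0,0,0,0,0,0]]'
python3 - <<'E'
from h import *
T=tcp(); im=camrig.snapshot("wrist"); cv2.imwrite("pics/w1.png",im); np.save("w1T.npy",T)
print(T.round(4), r.get_state()['joints'].round(3))
E
```

```text
clock: 1.93
tcp_pos: [0.5007, -0.0318, 0.5005]
ee_rot: [-3.141, -0.0, 2.864]
wrist_force: [0.1, 0.7, 0.0]
finger_gap: 0.0853
finger_force: 0.0
[[-9.618e-01  2.739e-01 -3.000e-04  5.007e-01]
 [ 2.739e-01  9.618e-01 -6.000e-04 -3.180e-02]
 [ 1.000e-04 -7.000e-04 -1.000e+00  5.005e-01]
 [ 0.000e+00  0.000e+00  0.000e+00  1.000e+00]] [-0.492  0.115  0.536  1.872 -0.063  1.173  1.362]
```

View pics/w1.png

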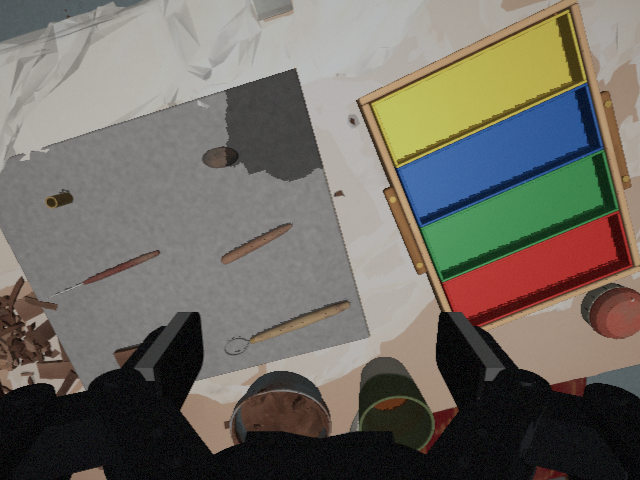

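The wrist view shows the loop tool from loop (225,350) to handle end (350,305). The stick spans (222,261)–(291,226), the kidney is at (220,157), and the cutter base is near (71,197). The blue trough lies between dividers (398,166)–(586,85) and (420,226)–(605,150). A bowl and a cup stand beyond the loop tool.

```bash
python3 - <<'E'
from h import *
T=np.load("w1T.npy")
U=lambda p,z:unproj("wrist",p,z,T)
for n,p,z in [("loopA",(350,305),.024),("loopB",(225,350),.024),("stA",(291,226),.024),("stB",(222,261),.024),("kidL",(203,157),.022),("kidR",(239,157),.022),("cutbase",(69,197),.02),("cuttop",(53,201),.047),("ndA",(159,252),.022),("ndB",(55,294),.022),("bowl",(280,372),.06),("cup",(395,362),.04),("cuptop",(395,425),.1),
 ("YB",(398,166),.04),("YB2",(586,85),.04),("BG",(420,226),.04),("BG2",(605,150),.04),("GR",(441,280),.04),("GR2",(620,212),.04)]:
    print(n,U(p,z).round(4))
im=cv2.imread("pics/w1.png"); cv2.imwrite("pics/w1c.png",cv2.resize(im[130:370,30:370],None,fx=2.3,fy=2.3,interpolation=cv2.INTER_CUBIC))
E
```

```text
loopA [ 0.6407 -0.0336  0.024 ]
loopB [ 0.6575 -0.202   0.024 ]
stA [ 0.5258 -0.0739  0.024 ]
stB [ 0.5441 -0.1651  0.024 ]
kidL [ 0.4248 -0.1447  0.022 ]
kidR [ 0.4357 -0.1064  0.022 ]
cutbase [ 0.4247 -0.3082  0.02  ]
cuttop [ 0.4243 -0.3089  0.047 ]
ndA [ 0.5137 -0.2336  0.022 ]
ndB [ 0.5288 -0.3764  0.022 ]
bowl [ 0.6849 -0.1339  0.06  ]
cup [0.7226 0.0011 0.04  ]
cuptop [ 0.7605 -0.0187  0.1   ]
YB [0.4909 0.0572 0.04  ]
YB2 [0.4643 0.2572 0.04  ]
BG [0.5618 0.0663 0.04  ]
BG2 [0.5345 0.2705 0.04  ]
GR [0.6315 0.0764 0.04  ]
GR2 [0.6066 0.2811 0.04  ]
```

View pics/w1c.png

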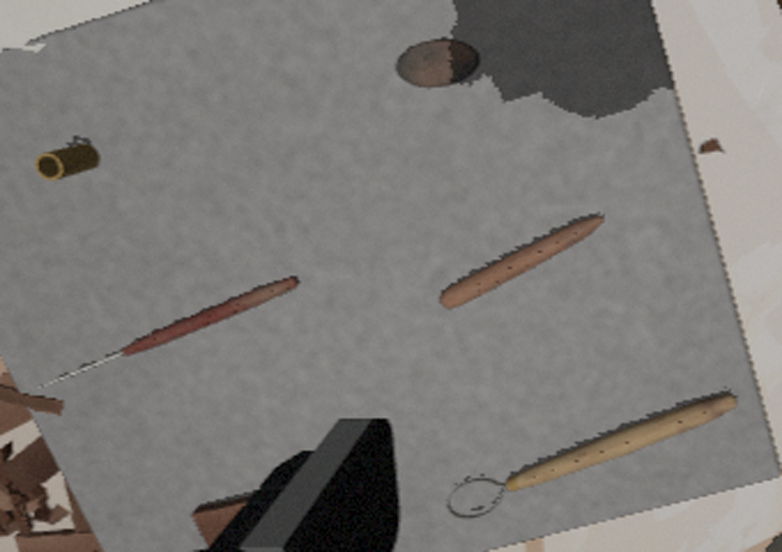

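```bash
cat >> h.py <<'E'
def tri(pa,pb,T):
    o=[];d=[]
    for n,p in(("wrist",pa),("scene",pb)):
        a=unproj(n,p,0.,T);b=unproj(n,p,.2,T);o.append(a);d.append((b-a)/np.linalg.norm(b-a))
    s=np.linalg.lstsq(np.c_[d[0],-d[1]],o[1]-o[0],rcond=None)[0]
    return o[0]+s[0]*d[0],o[1]+s[1]*d[1]
E
python3 - <<'E'
from h import *
T=np.load("w1T.npy")
print("bowl",tri((281,410),(437,226),T)); print("cup",tri((397,424),(390,182),T))
c=lambda x,y:(x/2.3+30,y/2.3+130)
U=lambda p,z:unproj("wrist",c(*p),z,T)
def seg(n,a,b,z):
    A=U(a,z);B=U(b,z);d=B-A;print(n,A.round(4),B.round(4),((A+B)/2).round(4),"len",np.linalg.norm(d).round(4),"closing yaw deg",(np.degrees(np.arctan2(d[1],d[0]))+90).round(2))
seg("handle",(511,484),(735,400),.024)
seg("stick",(445,300),(602,217),.0235)
seg("kid",(397,66),(480,62),.022)
for p,z in (((85,161),.02),((50,166),.047)): print("cut",U(p,z))
E
```

```text
bowl (array([ 0.75414139, -0.15674675,  0.03612062]), array([ 0.77065459, -0.16552695,  0.05132941]))
cup (array([ 0.77258434, -0.0164042 ,  0.08563126]), array([ 0.78142453, -0.02088186,  0.0935274 ]))
handle [ 0.654  -0.1645  0.024 ] [ 0.6391 -0.0338  0.024 ] [ 0.6466 -0.0991  0.024 ] len 0.1315 closing yaw deg 186.5
stick [ 0.5441 -0.1633  0.0235] [ 0.5243 -0.0726  0.0235] [ 0.5342 -0.118   0.0235] len 0.0928 closing yaw deg 192.31
kid [ 0.4264 -0.1457  0.022 ] [ 0.4355 -0.1067  0.022 ] [ 0.431  -0.1262  0.022 ] len 0.0401 closing yaw deg 166.77
cut [ 0.42720012 -0.31195076  0.02      ]
cut [ 0.42511566 -0.31080023  0.047     ]
```

```bash
python3 - <<'E'
from h import *
print(delta([.6477,-.109,.26],np.radians(6.5)))
E
```

```text
(array([-0.1635, -0.0359,  0.24  ]), np.float64(1.18314216072766))
```

```bash
python3 inch.py '[[0,0,0.02,0,0,0.1183],[0,0,0.02,0,0,0.1183],[0,0,0.02,0,0,0.1183],[0,0,0.02,0,0,0.1183],[0,0,0.02,0,0,0.1183],[0,0,0.02,0,0,0.1183],[0,0,0.02,0,0,0.1183],[0,0,0.02,0,0,0.1183],[0,0,0.02,0,0,0.1183],[0,0,0.02,0,0,0.1183],[0,0,0,0,0,0]]' 0.045
python3 - <<'E'
from h import *
print(delta([.6477,-.109,.26],np.radians(6.5)))
E
```

```text
clock: 2.9
tcp_pos: [0.4985, -0.0277, 0.2972]
ee_rot: [-3.134, -0.001, 1.686]
wrist_force: [-0.5, 0.5, -0.7]
finger_gap: 0.0449
finger_force: 0.0
(array([-0.0979,  0.1392,  0.0361]), np.float64(0.0015861005059647493))
```

```bash
python3 inch.py '[[-0.0196,0.0278,0.006,0,0,0],[-0.0196,0.0278,0.006,0,0,0],[-0.0196,0.0278,0.006,0,0,0],[-0.0196,0.0278,0.006,0,0,0],[-0.0196,0.0278,0.006,0,0,0],[0,0,0,0,0,0],[0,0,0,0,0,0]]'
python3 - <<'E'
from h import *
print(delta([.6477,-.109,.192],np.radians(6.5)),r.get_state()['ee_rot'])
T=tcp();np.save("w2T.npy",T);cv2.imwrite("pics/w2.png",camrig.snapshot("wrist"))
E
```

```text
clock: 3.48
tcp_pos: [0.6505, -0.1113, 0.2706]
ee_rot: [-3.141, 0.0, 1.689]
wrist_force: [-0.1, 0.0, 0.0]
finger_gap: 0.0453
finger_force: 0.0
(array([ 0.0026, -0.0025,  0.0786]), np.float64(0.004502431630363235)) [-3.14102289e+00  7.25102523e-05  1.68874520e+00]
```

View pics/w2.png

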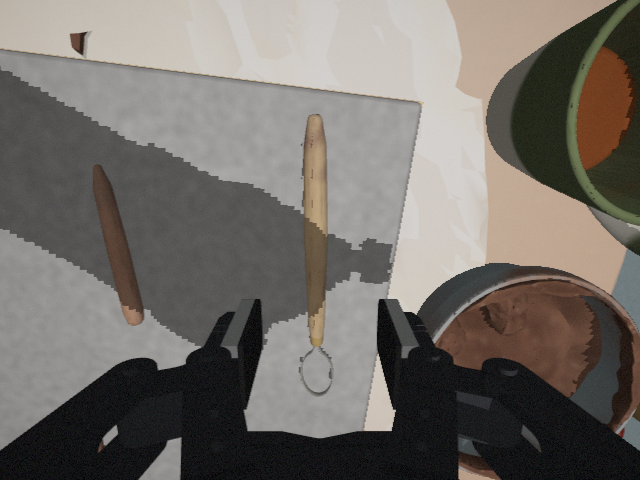

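The handle runs from (315,115) to (317,346), centred between the fingers. The loop end is at (317,394), and the bowl is clear of the right finger.

```bash
python3 - <<'E'
from h import *
T=np.load("w2T.npy")
A=unproj("wrist",(315,115),.024,T);B=unproj("wrist",(317,346),.024,T);d=(A-B)/np.linalg.norm(A-B);print(A,B,np.linalg.norm(A-B),np.degrees(np.arctan2(d[1],d[0]))-90)
g=B+d*.055;print(g,delta([g[0],g[1],.192],np.arctan2(d[1],d[0])-np.pi/2))
S=unproj("wrist",(97,168),.0235,T);Q=unproj("wrist",(136,322),.0235,T);print("stick",S,Q,(S+Q)/2)
E
```

```text
[ 0.63873507 -0.03403257  0.024     ] [ 0.655303   -0.16751869  0.024     ] 0.13451037151582876 7.075211843106175
[ 0.64852853 -0.11293749  0.024     ] (array([-0.0023, -0.0013,  0.0787]), np.float64(-0.0055976896947025345))
stick [ 0.52541397 -0.07464204  0.0235    ] [ 0.54508845 -0.16448449  0.0235    ] [ 0.53525121 -0.11956327  0.0235    ]
```

```bash
python3 inch.py '[[0,-0.0015,0.025,0,0,0],[0,0,0.025,0,0,0],[0,0,0.02,0,0,0],[0,0,0.0085,0,0,0],[0,0,0,0,0,0]]'; python3 inch.py '[[0,0,0,0,0,0],[0,0,0,0,0,0],[0,0,0,0,0,0],[0,0,0,0,0,0],[0,0,0,0,0,0]]' 0.0
```

```text
clock: 3.95
tcp_pos: [0.6472, -0.1099, 0.1911]
ee_rot: [-3.139, -0.002, 1.688]
wrist_force: [-0.8, -0.3, -0.0]
finger_gap: 0.0451
finger_force: 0.0
clock: 4.37
tcp_pos: [0.6489, -0.1115, 0.1942]
ee_rot: [3.139, -0.0, 1.686]
wrist_force: [-1.0, 1.3, 6.5]
finger_gap: 0.0097
finger_force: 58.9
```

```bash
python3 inch.py '[[0,0,-0.005,0,0,0],[0,0,-0.015,0,0,0],[0,0,-0.03,0,0,0],[0,0,-0.03,0,0,0],[0,0,0,0,0,0]]'
python3 - <<'E'
from h import *
print(delta([.5116,.172,.27],np.radians(7.6)))
cv2.imwrite("pics/w3.png",camrig.snapshot("wrist"))
E
```

```text
clock: 4.78
tcp_pos: [0.6503, -0.1128, 0.2796]
ee_rot: [3.131, 0.003, 1.685]
wrist_force: [1.0, -0.5, 0.8]
finger_gap: 0.01
finger_force: 58.8
(array([ 0.2988, -0.1054,  0.0076]), np.float64(-0.018297870646003078))
```

View pics/w3.png

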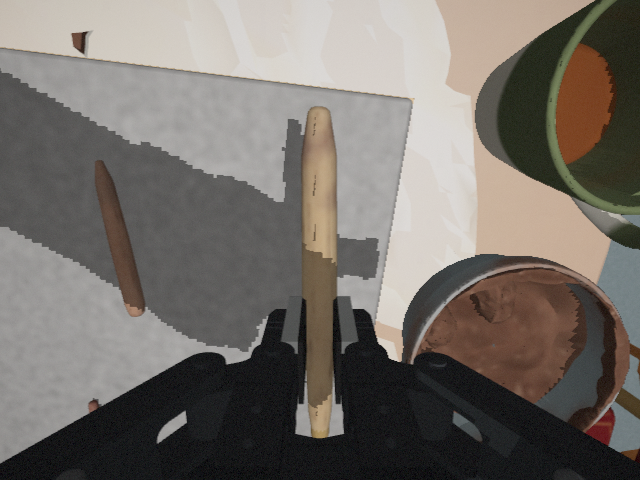

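The loop tool is held straight between the fingers and is off the board.

```bash
python3 inch.py '[[0.0332,-0.0117,0,0,0,-0.002],[0.0332,-0.0117,0,0,0,-0.002],[0.0332,-0.0117,0,0,0,-0.002],[0.0332,-0.0117,0,0,0,-0.002],[0.0332,-0.0117,0,0,0,-0.002],[0.0332,-0.0117,0,0,0,-0.002],[0.0332,-0.0117,0,0,0,-0.002],[0.0332,-0.0117,0,0,0,-0.002],[0.0332,-0.0117,0,0,0,-0.002],[0,0,0,0,0,0],[0,0,0,0,0,0]]'
python3 - <<'E'
from h import *
print(delta([.5116,.172,.198],np.radians(7.6)))
T=tcp();np.save("w4T.npy",T);cv2.imwrite("pics/w4.png",camrig.snapshot("wrist"))
E
```

```text
clock: 5.75
tcp_pos: [0.5059, 0.1745, 0.272]
ee_rot: [-3.14, -0.001, 1.709]
wrist_force: [1.3, -0.5, 0.1]
finger_gap: 0.0102
finger_force: 58.8
(array([-0.0033,  0.0054,  0.074 ]), np.float64(0.005541443706989391))
```

View pics/w4.png

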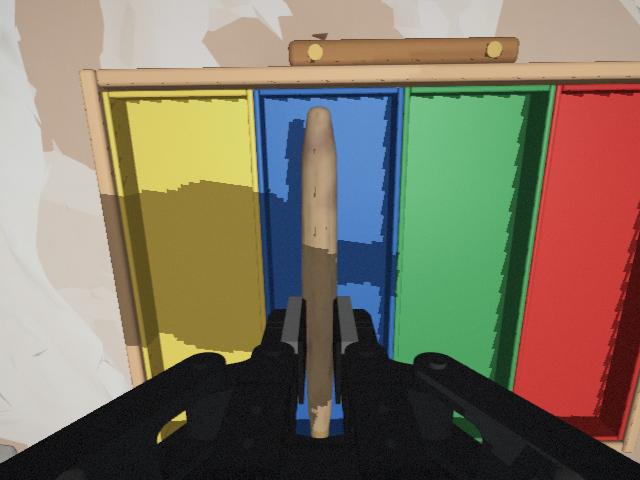

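The blue trough's rim spans x = 255–403 at row 90. The tool sits at x ≈ 319, so it needs about 5 mm in +tool y.

```bash
python3 - <<'E'
from h import *
T=np.load("w4T.npy")
for n,p in (("YB",(254,91)),("BG",(405,89)),("GR",(555,86)),("B mid",(329,94)),("Yout",(104,93)),("YB nr",(266,340)),("BG nr",(398,340))): print(n,unproj("wrist",p,.04,T).round(4))
print("handle end",unproj("wrist",(319,109),.27-.173+.004,T).round(4))
E
python3 inch.py '[[-0.0015,0.0027,0.025,0,0,0.005],[-0.0015,0.0027,0.025,0,0,0],[0,0,0.015,0,0,0],[0,0,0.007,0,0,0],[0,0,0,0,0,0],[0,0,0,0,0,0]]'
```

```text
YB [0.4625 0.2579 0.04  ]
BG [0.5333 0.2686 0.04  ]
GR [0.6031 0.2796 0.04  ]
B mid [0.4979 0.2615 0.04  ]
Yout [0.392  0.2473 0.04  ]
YB nr [0.4814 0.1269 0.04  ]
BG nr [0.5556 0.1372 0.04  ]
handle end [0.4947 0.2514 0.101 ]
clock: 6.3
tcp_pos: [0.5135, 0.1686, 0.2005]
ee_rot: [3.141, 0.001, 1.697]
wrist_force: [-0.3, 0.5, -0.2]
finger_gap: 0.0099
finger_force: 58.8
```

```bash
python3 inch.py '[[0,0,0.003,0,0,0],[0,0,0,0,0,0],[0,0,0,0,0,0]]'; python3 inch.py '[[0,0,0,0,0,0],[0,0,0,0,0,0],[0,0,0,0,0,0],[0,0,-0.01,0,0,0],[0,0,-0.03,0,0,0],[0,0,-0.04,0,0,0],[0,0,-0.04,0,0,0],[0,0,0,0,0,0]]' 0.025
python3 - <<'E'
from h import *
T=tcp();np.save("w5T.npy",T);cv2.imwrite("pics/w5.png",camrig.snapshot("wrist"))
print(delta([.5348,-.1187,.30],np.radians(12.3)))
E
```

```text
clock: 6.55
tcp_pos: [0.5131, 0.1699, 0.1979]
ee_rot: [3.14, -0.001, 1.699]
wrist_force: [0.2, -0.2, -0.2]
finger_gap: 0.0099
finger_force: 58.8
clock: 7.22
tcp_pos: [0.5155, 0.1696, 0.3246]
ee_rot: [3.13, -0.004, 1.698]
wrist_force: [1.8, -0.0, 0.1]
finger_gap: 0.0252
finger_force: 0.0
(array([-0.2889, -0.0167,  0.0207]), np.float64(-0.08688785171422797))
```

View pics/w5.png

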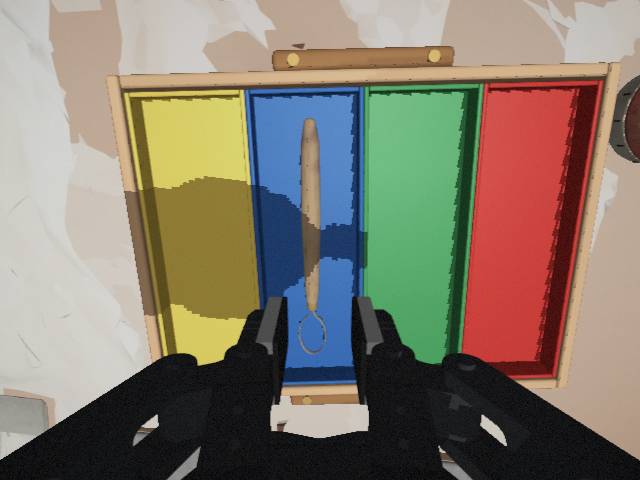

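The loop tool lies flat in the blue trough, from (310,120) to (313,352).

```bash
python3 inch.py '[[-0.0361,-0.0021,0.003,0,0,0],[-0.0361,-0.0021,0.003,0,0,0],[-0.0361,-0.0021,0.003,0,0,0],[-0.0361,-0.0021,0.003,0,0,0],[-0.0361,-0.0021,0.003,0,0,0],[-0.0361,-0.0021,0.003,0,0,0],[-0.0361,-0.0021,0.003,0,0,0],[-0.0361,-0.0021,0,0,0,0],[0,0,0.02,0,0,-0.087],[0,0,0.02,0,0,0],[0,0,0,0,0,0]]' 0.045
python3 - <<'E'
from h import *
print(delta([.535,-.1187,.191],np.radians(12.35)))
E
```

```text
clock: 8.18
tcp_pos: [0.5311, -0.1191, 0.2529]
ee_rot: [-3.135, -0.002, 1.784]
wrist_force: [-0.2, -0.0, 0.6]
finger_gap: 0.0452
finger_force: 0.0
(array([-0.0006,  0.0043,  0.0619]), np.float64(-0.0024027747012516087))
```

```bash
python3 inch.py '[[0,0.003,0.025,0,0,0],[0,0,0.025,0,0,0],[0,0,0.012,0,0,0],[0,0,0,0,0,0],[0,0,0,0,0,0]]'; python3 inch.py '[[0,0,0,0,0,0],[0,0,0,0,0,0],[0,0,0,0,0,0],[0,0,0,0,0,0],[0,0,0,0,0,0]]' 0.0; python3 inch.py '[[0,0,-0.015,0,0,0],[0,0,-0.03,0,0,0],[0,0,-0.035,0,0,0],[0,0,0,0,0,0],[0,0,0,0,0,0]]'
python3 - <<'E'
from h import *
print(delta([.4416,.153,.27],np.radians(8)))
cv2.imwrite("pics/w6.png",camrig.snapshot("wrist"))
E
```

```text
clock: 8.6
tcp_pos: [0.5359, -0.118, 0.1944]
ee_rot: [-3.141, -0.0, 1.786]
wrist_force: [0.8, -0.1, 1.4]
finger_gap: 0.0453
finger_force: 0.0
clock: 9.02
tcp_pos: [0.5365, -0.1182, 0.1956]
ee_rot: [3.14, 0.0, 1.786]
wrist_force: [-2.0, 0.6, 6.0]
finger_gap: 0.0077
finger_force: 58.9
clock: 9.43
tcp_pos: [0.5367, -0.1182, 0.2765]
ee_rot: [3.137, 0.001, 1.786]
wrist_force: [0.6, 0.1, 0.1]
finger_gap: 0.0079
finger_force: 58.9
(array([ 0.2852, -0.0351,  0.0061]), np.float64(0.07556200343809749))
```

View pics/w6.png

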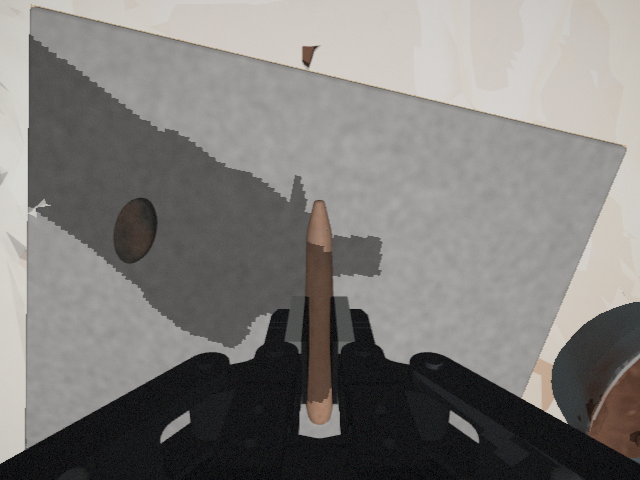

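The stick is gripped straight and is clear of the board. The kidney is at (136,230).

```bash
python3 inch.py '[[0,0,0,0,0,0.0756],[0.0352,-0.0071,0,0,0,0],[0.0352,-0.0071,0,0,0,0],[0.0352,-0.0071,0,0,0,0],[0.0352,-0.0071,0,0,0,0],[0.0352,-0.0071,0,0,0,0],[0.0352,-0.0071,0,0,0,0],[0.0352,-0.0071,0,0,0,0],[0.0352,-0.0071,0,0,0,0],[0,0,0,0,0,0],[0,0,0,0,0,0],[0,0,0,0,0,0]]'
python3 - <<'E'
from h import *
print(delta([.4416,.151,.199],np.radians(8)))
E
```

```text
clock: 10.48
tcp_pos: [0.4403, 0.1525, 0.2735]
ee_rot: [-3.14, 0.001, 1.71]
wrist_force: [0.6, -0.4, -0.6]
finger_gap: 0.0079
finger_force: 58.9
(array([-0.0016,  0.0012,  0.0745]), np.float64(6.483161854609065e-05))
```

```bash
python3 inch.py '[[-0.0016,0.0012,0.03,0,0,0],[0,0,0.025,0,0,0],[0,0,0.015,0,0,0],[0,0,0.0045,0,0,0],[0,0,0,0,0,0],[0,0,0,0,0,0]]'; python3 inch.py '[[0,0,0,0,0,0],[0,0,0,0,0,0],[0,0,0,0,0,0],[0,0,-0.01,0,0,0],[0,0,-0.03,0,0,0],[0,0,-0.04,0,0,0],[0,0,-0.04,0,0,0],[0,0,0,0,0,0],[0,0,0,0,0,0]]' 0.025
python3 - <<'E'
from h import *
T=tcp();np.save("w7T.npy",T);cv2.imwrite("pics/w7.png",camrig.snapshot("wrist"))
print(delta([.431,-.1262,.30],np.radians(-13.2)))
E
```

```text
clock: 10.98
tcp_pos: [0.4426, 0.1496, 0.1997]
ee_rot: [-3.141, 0.001, 1.707]
wrist_force: [1.1, 1.0, 0.3]
finger_gap: 0.0082
finger_force: 58.9
clock: 11.73
tcp_pos: [0.4426, 0.1518, 0.3224]
ee_rot: [3.137, -0.003, 1.711]
wrist_force: [-0.5, 0.6, -0.7]
finger_gap: 0.025
finger_force: 0.0
(array([-0.2737, -0.0496,  0.0202]), np.float64(0.3704974620262842))
```

View pics/w7.png

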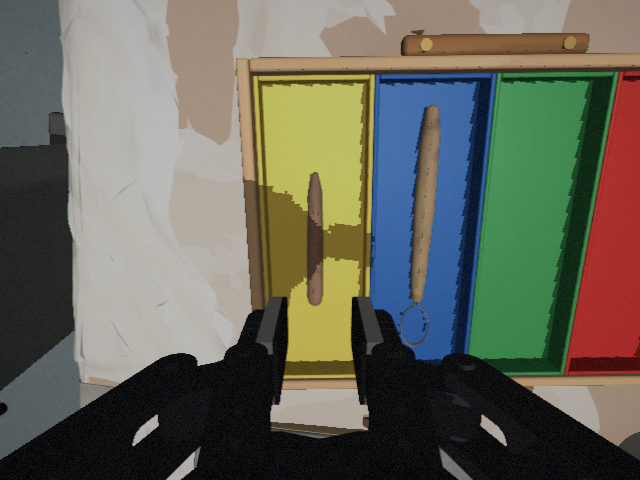

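The stick lies flat in the yellow trough, from (315,173) to (315,304).

```bash
python3 inch.py '[[-0.0342,-0.0062,0,0,0,0],[-0.0342,-0.0062,0,0,0,0],[-0.0342,-0.0062,0,0,0,0],[-0.0342,-0.0062,0,0,0,0],[-0.0342,-0.0062,0,0,0,0],[-0.0342,-0.0062,0,0,0,0],[-0.0342,-0.0062,0,0,0,0],[-0.0342,-0.0062,0,0,0,0],[0,0,0.02,0,0,0.1235],[0,0,0.02,0,0,0.1235],[0,0,0,0,0,0.1235],[0,0,0,0,0,0]]' 0.042
python3 inch.py '[[0,0,0,0,0,0],[0,0,0,0,0,0]]'
python3 - <<'E'
from h import *
T=tcp();np.save("w8T.npy",T);cv2.imwrite("pics/w8.png",camrig.snapshot("wrist"))
print(delta([.431,-.1262,.190],np.radians(-13.2)))
E
```

```text
clock: 12.78
tcp_pos: [0.4297, -0.1266, 0.2777]
ee_rot: [-3.136, 0.002, 1.335]
wrist_force: [-0.5, 0.1, 0.2]
finger_gap: 0.0421
finger_force: 0.0
clock: 12.95
tcp_pos: [0.4309, -0.1263, 0.2795]
ee_rot: [-3.141, 0.0, 1.343]
wrist_force: [-0.6, -0.0, -0.7]
finger_gap: 0.0418
finger_force: 0.0
(array([0.    , 0.    , 0.0898]), np.float64(0.0021044891873867044))
```

View pics/w8.png

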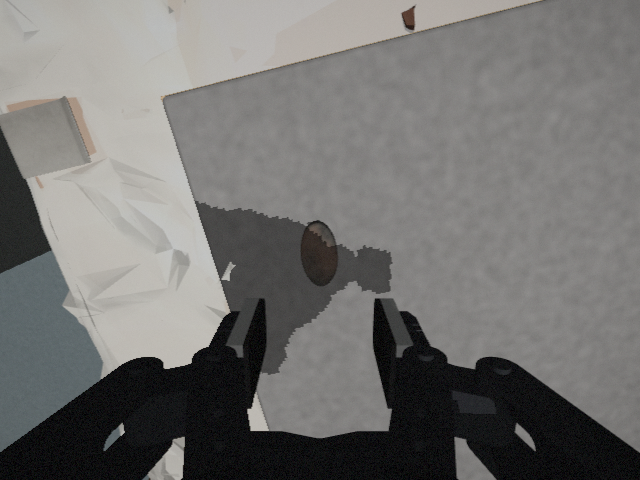

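The kidney is centred between the fingers at (319,253), with about 5° of residual tilt.

```bash
python3 - <<'E'
from h import *
T=np.load("w8T.npy");p=unproj("wrist",(319.5,253),.022,T);print(p,delta([p[0],p[1],.19]))
E
python3 inch.py '[[0,0,0.035,0,0,-0.07],[0,0,0.03,0,0,0],[0,0,0.018,0,0,0],[0,0,0.004,0,0,0],[0,0,0,0,0,0]]' 0.032;python3 inch.py '[[0,0,0.002,0,0,0],[0,0,0,0,0,0]]'
```

```text
[ 0.43069181 -0.12651147  0.022     ] (array([-0.0003, -0.0002,  0.0898]), None)
clock: 13.42
tcp_pos: [0.4307, -0.1264, 0.1923]
ee_rot: [-3.14, -0.001, 1.411]
wrist_force: [-0.2, -0.3, -0.8]
finger_gap: 0.0321
finger_force: 0.0
clock: 13.58
tcp_pos: [0.4315, -0.1266, 0.1916]
ee_rot: [3.139, -0.0, 1.41]
wrist_force: [0.7, 0.1, 0.6]
finger_gap: 0.0322
finger_force: 0.0
```

```bash
python3 inch.py '[[0,0,0.002,0,0,0],[0,0,0,0,0,0],[0,0,0,0,0,0]]';python3 inch.py '[[0,0,0.001,0,0,0],[0,0,0,0,0,0],[0,0,0,0,0,0]]'
```

```text
clock: 13.83
tcp_pos: [0.4315, -0.1268, 0.1908]
ee_rot: [3.139, -0.002, 1.41]
wrist_force: [-3.0, 1.9, 19.4]
finger_gap: 0.032
finger_force: 10.0
clock: 14.08
tcp_pos: [0.4314, -0.127, 0.1907]
ee_rot: [3.138, -0.003, 1.409]
wrist_force: [-7.0, 1.9, 35.9]
finger_gap: 0.0321
finger_force: 17.9
```

Fingertips touch the board at TCP z ≈ 0.191. I'll back off slightly and grip.

```bash
python3 inch.py '[[0,0,-0.0045,0,0,0],[0,0,0,0,0,0]]';python3 inch.py '[[0,0,0,0,0,0],[0,0,0,0,0,0],[0,0,0,0,0,0],[0,0,0,0,0,0]]' 0.0;python3 inch.py '[[0,0,-0.01,0,0,0],[0,0,-0.03,0,0,0],[0,0,-0.04,0,0,0],[0,0,0,0,0,0],[0,0,0,0,0,0]]'
python3 - <<'E'
from h import *
print(delta([.584,.171,.28],np.radians(8)))
E
```

```text
clock: 14.25
tcp_pos: [0.4316, -0.1265, 0.1938]
ee_rot: [3.138, -0.001, 1.41]
wrist_force: [0.2, -0.5, -0.9]
finger_gap: 0.0321
finger_force: 0.0
clock: 14.58
tcp_pos: [0.4315, -0.1264, 0.1931]
ee_rot: [3.14, -0.001, 1.41]
wrist_force: [-2.8, 0.7, 17.1]
finger_gap: 0.018
finger_force: 58.2
clock: 15.0
tcp_pos: [0.4317, -0.126, 0.2735]
ee_rot: [3.138, -0.001, 1.411]
wrist_force: [-0.3, 0.8, -0.4]
finger_gap: 0.0179
finger_force: 59.2
(array([ 0.3175,  0.1031, -0.0058]), np.float64(-0.29938589054290343))
```

```bash
python3 inch.py '[[0,0,0,0,0,-0.1],[0,0,0,0,0,-0.1],[0,0,0,0,0,-0.1],[0.0303,0.0214,0,0,0,0],[0.0303,0.0214,0,0,0,0],[0.0303,0.0214,0,0,0,0],[0.0303,0.0214,0,0,0,0],[0.0303,0.0214,0,0,0,0],[0.0303,0.0214,0,0,0,0],[0.0303,0.0214,0,0,0,0],[0.0303,0.0214,0,0,0,0],[0.0303,0.0214,0,0,0,0]]';python3 inch.py '[[0,0,0,0,0,0],[0,0,0,0,0,0]]'
python3 - <<'E'
from h import *
print(delta([.584,.171,.198],np.radians(8)))
T=tcp();np.save("w9T.npy",T);cv2.imwrite("pics/w9.png",camrig.snapshot("wrist"))
E
```

```text
clock: 16.0
tcp_pos: [0.5838, 0.1722, 0.2701]
ee_rot: [-3.138, 0.0, 1.71]
wrist_force: [1.0, 0.2, -0.6]
finger_gap: 0.0181
finger_force: 59.2
clock: 16.17
tcp_pos: [0.5836, 0.1729, 0.2698]
ee_rot: [-3.139, 0.0, 1.714]
wrist_force: [-0.8, -1.6, -0.3]
finger_gap: 0.0183
finger_force: 59.1
(array([-0.0019,  0.0004,  0.0718]), np.float64(0.003984697919945379))
```

View pics/w9.png

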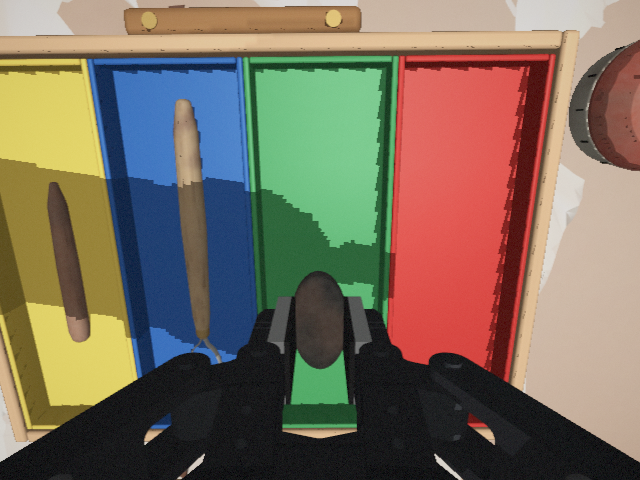

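The kidney is held flat over the green trough, at (320,320), near the trough's centreline.

```bash
python3 inch.py '[[0,0,0.03,0,0,0],[0,0,0.025,0,0,0],[0,0,0.014,0,0,0],[0,0,0.0035,0,0,0],[0,0,0,0,0,0],[0,0,0,0,0,0]]'; python3 inch.py '[[0,0,0,0,0,0],[0,0,0,0,0,0],[0,0,0,0,0,0],[0,0,-0.02,0,0,0],[0,0,-0.04,0,0,0],[0,0,-0.04,0,0,0],[0,0,0,0,0,0]]' 0.028
python3 - <<'E'
from h import *
print(delta([.426,-.311,.30],np.radians(8)))
E
```

```text
clock: 16.72
tcp_pos: [0.5843, 0.1695, 0.2004]
ee_rot: [3.141, 0.0, 1.708]
wrist_force: [-0.1, -0.4, 0.4]
finger_gap: 0.0183
finger_force: 59.1
clock: 17.3
tcp_pos: [0.5867, 0.17, 0.3075]
ee_rot: [3.129, -0.003, 1.709]
wrist_force: [2.0, -0.1, -0.2]
finger_gap: 0.028
finger_force: 0.0
(array([-0.4543, -0.2255,  0.0034]), np.float64(-0.001440332329425864))
```

```bash
python3 inch.py '[[-0.035,-0.0174,0,0,0,0],[-0.035,-0.0174,0,0,0,0],[-0.035,-0.0174,0,0,0,0],[-0.035,-0.0174,0,0,0,0],[-0.035,-0.0174,0,0,0,0],[-0.035,-0.0174,0,0,0,0],[-0.035,-0.0174,0,0,0,0],[-0.035,-0.0174,0,0,0,0],[-0.035,-0.0174,0,0,0,0],[-0.035,-0.0174,0,0,0,0],[-0.035,-0.0174,0,0,0,0],[-0.034,-0.0161,0,0,0,0]]' 0.045;python3 inch.py '[[0,0,0,0,0,0],[0,0,0,0,0,0],[0,0,0,0,0,0]]'
python3 - <<'E'
from h import *
print(delta([.4255,-.310,.196],np.radians(8)))
T=tcp();np.save("w10T.npy",T);cv2.imwrite("pics/w10.png",camrig.snapshot("wrist"))
E
```

```text
clock: 18.3
tcp_pos: [0.4354, -0.2752, 0.3004]
ee_rot: [3.14, 0.0, 1.709]
wrist_force: [0.5, -0.1, -0.3]
finger_gap: 0.0453
finger_force: 0.0
clock: 18.55
tcp_pos: [0.4365, -0.2732, 0.2999]
ee_rot: [3.141, -0.0, 1.709]
wrist_force: [-0.8, -0.0, -0.3]
finger_gap: 0.0449
finger_force: 0.0
(array([-0.035 , -0.016 ,  0.1039]), np.float64(-0.0012515531966019733))
```

View pics/w10.png

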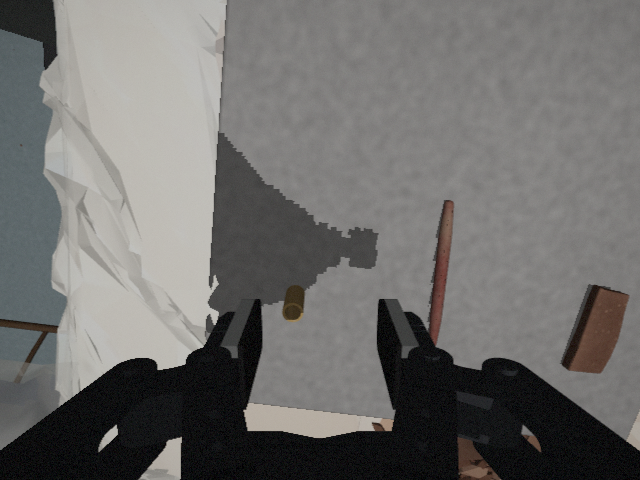

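The cutter's base is near (296,292) and its top ring near (292,312). The needle tool at x ≈ 440 px is well clear of the fingers.

```bash
python3 - <<'E'
from h import *
T=np.load("w10T.npy")
for p,z in (((296,292),.018),((292,312),.047)):
    q=unproj("wrist",p,z,T);print(q,delta([q[0],q[1],.196]))
E
```

```text
[ 0.42554112 -0.310686    0.018     ] (array([-0.0364, -0.0166,  0.1038]), None)
[ 0.42482513 -0.31168174  0.047     ] (array([-0.0373, -0.0175,  0.1038]), None)
```

```bash
python3 inch.py '[[-0.0184,-0.0085,0,0,0,0],[-0.0184,-0.0085,0,0,0,0],[0,0,0,0,0,0],[0,0,0.035,0,0,0],[0,0,0.035,0,0,0],[0,0,0.02,0,0,0],[0,0,0.012,0,0,0],[0,0,0,0,0,0],[0,0,0,0,0,0]]'; python3 inch.py '[[0,0,0,0,0,0],[0,0,0,0,0,0],[0,0,0,0,0,0],[0,0,0,0,0,0],[0,0,0,0,0,0]]' 0.0;python3 inch.py '[[0,0,-0.01,0,0,0],[0,0,-0.03,0,0,0],[0,0,-0.04,0,0,0],[0,0,-0.02,0,0,0],[0,0,0,0,0,0],[0,0,0,0,0,0]]'
python3 - <<'E'
from h import *
print(delta([.655,.181,.30],np.radians(8)))
E
```

```text
clock: 19.35
tcp_pos: [0.4252, -0.3116, 0.1979]
ee_rot: [-3.141, -0.0, 1.711]
wrist_force: [-0.1, -0.7, 1.2]
finger_gap: 0.0452
finger_force: 0.0
clock: 19.77
tcp_pos: [0.4252, -0.3124, 0.1991]
ee_rot: [3.139, 0.001, 1.71]
wrist_force: [-0.3, 1.4, 5.6]
finger_gap: 0.0107
finger_force: 58.5
clock: 20.27
tcp_pos: [0.425, -0.3122, 0.2995]
ee_rot: [3.138, 0.001, 1.71]
wrist_force: [-0.3, 0.9, -0.3]
finger_gap: 0.0107
finger_force: 58.6
(array([ 0.4565,  0.2962, -0.    ]), np.float64(-0.0004288300338541884))
```

```bash
python3 inch.py '[[0.0326,0.0212,0,0,0,0],[0.0326,0.0212,0,0,0,0],[0.0326,0.0212,0,0,0,0],[0.0326,0.0212,0,0,0,0],[0.0326,0.0212,0,0,0,0],[0.0326,0.0212,0,0,0,0],[0.0326,0.0212,0,0,0,0]]';python3 inch.py '[[0.0326,0.0212,0,0,0,0],[0.0326,0.0212,0,0,0,0],[0.0326,0.0212,0,0,0,0],[0.0326,0.0212,0,0,0,0],[0.0326,0.0212,0,0,0,0],[0.0326,0.0212,0,0,0,0],[0.0326,0.0212,0,0,0,0],[0,0,0,0,0,0],[0,0,0,0,0,0],[0,0,0,0,0,0]]'
python3 - <<'E'
from h import *
print(delta([.655,.181,.202],np.radians(8)), r.get_state()['ee_rot'])
T=tcp();np.save("w11T.npy",T);cv2.imwrite("pics/w11.png",camrig.snapshot("wrist"))
E
```

```text
clock: 20.85
tcp_pos: [0.54, -0.0636, 0.2968]
ee_rot: [-3.14, -0.0, 1.71]
wrist_force: [0.9, -0.7, 0.3]
finger_gap: 0.0106
finger_force: 58.6
clock: 21.68
tcp_pos: [0.6548, 0.1804, 0.2963]
ee_rot: [-3.139, 0.001, 1.709]
wrist_force: [0.1, -0.9, -0.5]
finger_gap: 0.0107
finger_force: 58.6
(array([0.0007, 0.0005, 0.0943]), np.float64(-0.000981672026462821)) [-3.13897864e+00  1.35842736e-03  1.70944455e+00]
```

```bash
python3 inch.py '[[0,0,0.035,0,0,0],[0,0,0.03,0,0,0],[0,0,0.018,0,0,0],[0,0,0.009,0,0,0],[0,0,0,0,0,0],[0,0,0,0,0,0]]';python3 inch.py '[[0,0,0.002,0,0,0],[0,0,0,0,0,0],[0,0,0,0,0,0]]'
```

```text
clock: 22.23
tcp_pos: [0.6558, 0.1797, 0.2064]
ee_rot: [3.141, 0.0, 1.708]
wrist_force: [0.4, -0.0, 0.2]
finger_gap: 0.0107
finger_force: 59.1
clock: 22.48
tcp_pos: [0.6557, 0.181, 0.2047]
ee_rot: [3.14, -0.0, 1.71]
wrist_force: [-0.7, -1.0, -0.7]
finger_gap: 0.0107
finger_force: 59.1
```

```bash
python3 inch.py '[[0,0,0.0015,0,0,0],[0,0,0,0,0,0],[0,0,0,0,0,0]]';python3 inch.py '[[0,0,0.001,0,0,0],[0,0,0,0,0,0],[0,0,0,0,0,0]]'
```

```text
clock: 22.73
tcp_pos: [0.6554, 0.181, 0.2023]
ee_rot: [3.141, -0.0, 1.71]
wrist_force: [-0.1, -0.1, -0.4]
finger_gap: 0.011
finger_force: 59.1
clock: 22.98
tcp_pos: [0.6555, 0.1809, 0.2022]
ee_rot: [-3.142, -0.001, 1.71]
wrist_force: [-3.7, -1.0, 5.8]
finger_gap: 0.0109
finger_force: 59.6
```

Contact with the floor. Release, settle, lift straight up, then back away to look.

```bash
python3 inch.py '[[0,0,-0.0005,0,0,0],[0,0,0,0,0,0],[0,0,0,0,0,0],[0,0,0,0,0,0]]' 0.025; python3 inch.py '[[0,0,-0.01,0,0,0],[0,0,-0.02,0,0,0],[0,0,-0.03,0,0,0],[0,0,-0.04,0,0,0],[0,0,-0.04,0,0,0],[0,-0.03,-0.03,0,0,0],[0,-0.03,-0.03,0,0,0],[0,-0.03,0,0,0,0],[0,0,0,0,0,0],[0,0,0,0,0,0]]'
python3 - <<'E'
from h import *
a=camrig.snapshot("wrist");b=camrig.snapshot("side")[190:430,170:420]
b=cv2.resize(b,(500,480))
c=np.hstack([cv2.resize(a,(640,480))]); m=np.zeros((600,800,3),np.uint8)
m[:300,:400]=cv2.resize(a,(400,300)); m[:300,400:]=cv2.resize(camrig.snapshot("scene")[160:400,160:540],(400,300)); m[300:,:600]=0
m[300:600,:312]=cv2.resize(b,(312,300)); m[300:600,320:720]=cv2.resize(a[40:400,100:580],(400,300))
cv2.imwrite("pics/end.png",m)
E
```

```text
clock: 23.32
tcp_pos: [0.6554, 0.1809, 0.2015]
ee_rot: [-3.142, 0.0, 1.71]
wrist_force: [-0.0, 0.7, 0.2]
finger_gap: 0.0252
finger_force: 0.0
clock: 24.15
tcp_pos: [0.5664, 0.1686, 0.4018]
ee_rot: [3.141, -0.002, 1.71]
wrist_force: [0.2, -0.6, -0.1]
finger_gap: 0.025
finger_force: 0.0
```

View pics/end.png

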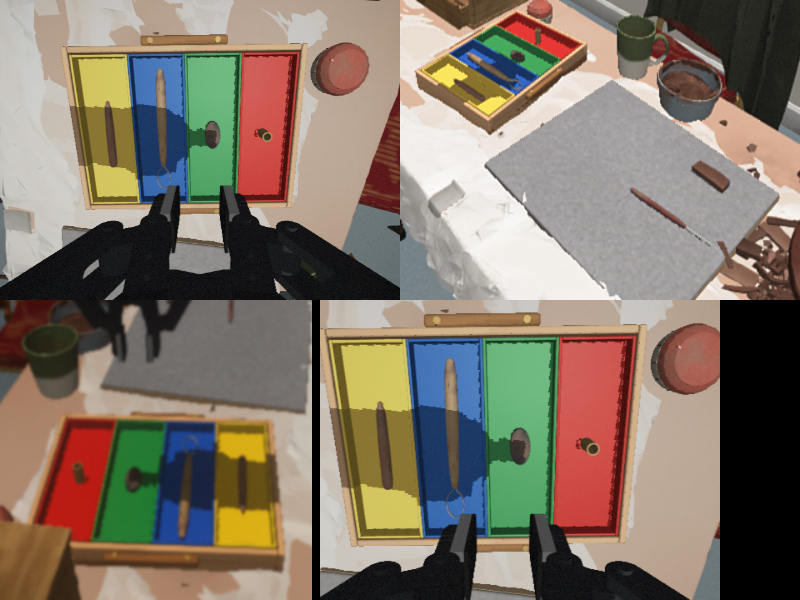

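All four items are in their troughs, with the cutter upright in red at about (265,134) in the wrist panel. The needle tool and the clay offcut haven't moved, and the gripper is touching nothing.

```bash
python3 -c "
from cell import r, camrig, job_done
print(job_done())"
```

```text
the job is handed in; nothing more can be done
None
```

I packed the kit in the order asked and handed the job in at about 24 s: loop tool flat in blue, stick flat in yellow, kidney flat in green and brass cutter upright in red, with the needle tool and clay offcut left where they were.

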